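# Square up a bar in the corner fence

### The job

Pull the aluminium bar straight up out of its holder, stand it upright on the grey fence plate and press it into the corner so that its sides lie flat against the blue and the yellow fence at once, with its foot down on the plate. Finish while still gripping the bar and pressing it firmly against both fences, ready for a clamp: do not let go. Leave the other two bars in the holder and do not disturb the other things on the bench.

Things in the scene. Friction and masses are not known exactly. Their poses are not given: they have to be found in the camera images.
- alu_bar_center (a point): centre (half-way up) of the bare aluminium square bar, 30 x 30 mm and 130 mm long, about 0.2 to 0.4 kg, standing upright in one of the holder's three sockets (which one varies). Its z axis runs up the bar, its x and y axes are square to its side faces. Top end 65 mm above this point, foot 65 mm below it; about 75 mm of the bar stands out of the holder. It has a small dark centre dot on its top end
- alu_bar_foot (a point): centre of the lower end of the aluminium bar (65 mm below its centre), same axes
- holder: plywood bar holder fixed to the bench, 85 mm (its x) by 235 mm (its y), 70 mm high; origin under its centre. The bars' tops stand about 145 mm above the bench. Three square sockets in a row along its y axis, at y = -75, 0 and +75 mm, each 34 mm wide and 55 mm deep (socket floor 15 mm above the bench); the bars stand in them with 2 mm play on every side, turned with the holder to within about 3 degrees
- corner (a point): the inner corner of the fence plate: the point on the plate's top face where the inner faces of the two fences meet, 18 mm above the bench. Axes: the blue fence's inner face is the plane x = 0, the yellow fence's inner face is the plane y = 0, z is up; the free space inside the corner is x > 0, y < 0. The bar fully in the corner has its axis 15 mm from each fence, at x = +15 mm, y = -15 mm
- jig: grey base plate 150 x 150 x 18 mm fixed to the bench, carrying the two rigid fences; origin under its centre, axes parallel to those of point corner, which lies at (-55, +55, 18) mm
- near_fence: blue fence on the base plate, 12 mm thick, 65 mm high above the plate, 110 mm long from the corner along -y; rigid. Its body origin and axes coincide with those of the base plate
- left_fence: yellow fence on the base plate, square to the blue one, 12 mm thick, 65 mm high above the plate, 110 mm long from the corner along +x; rigid. Its body origin and axes coincide with those of the base plate
- wood_bar_center (a point): centre (half-way up) of the pale wooden square bar, same size as the aluminium bar, standing in another socket of the holder; to be left there
- black_bar_center (a point): centre (half-way up) of the black plastic square bar, same size as the aluminium bar, standing in another socket of the holder; to be left there
- parts_case: closed clear plastic parts case 110 x 160 x 35 mm, loose bystander; origin under its centre
- tape_roll: roll of brown tape lying flat, 70 mm across, 25 mm high, loose bystander; origin under its centre
- mallet: small hammer lying on the bench, about 0.3 m long, loose bystander
- glue_bottle: white bottle with orange cap, 50 mm across, 130 mm high, loose bystander; origin under its centre
- offcut: wooden offcut 110 x 50 x 30 mm, loose bystander; origin under its centre
- alu_bar: the aluminium bar itself; origin at the centre of its foot, same axes as its centre point
There are look-alikes about, which are no part of the job. What is shaped like the alu_bar but purple is not meant.

How it is judged:
On the way:
1. the aluminium bar is gripped and its foot is clear above the holder (z of alu_bar_foot in the frame of holder above 0.072 m and contact force between the fingers and alu_bar above 1 N), for 0.1 s.
At the end, for the whole second after the job is handed in: Gripper holds the bar (over 2 N); bar presses each fence with over 1.5 N; foot within 4 mm of the plate, axis within 3.5 mm of fully home, upright within 0.05 rad, sides parallel to the fences within 0.07 rad, still (contact force between alu_bar and near_fence above 1.5 N and contact force between alu_bar and left_fence above 1.5 N and contact force between the fingers and alu_bar above 2 N and x of alu_bar_foot in the frame of corner between 0.01 and 0.0185 m and y of alu_bar_foot in the frame of corner between -0.0185 and -0.01 m and z of alu_bar_foot in the frame of corner below 0.004 m and angle between alu_bar_center's own z axis and vertical below 0.05 rad and (angle between the x axis of alu_bar_center and the x axis of corner, either way round below 0.07 rad or angle between the x axis of alu_bar_center and the y axis of corner, either way round below 0.07 rad) and linear speed of alu_bar below 0.02 m/s); the arm keeps its last pose, push and grip.
It fails at once if another bar is moved by over 20 mm (distance of any of wood_bar_center, black_bar_center from where it was at the start of the episode above 0.02 m).
It fails at once if another thing on the bench is displaced by over 30 mm (distance of any of parts_case, tape_roll, mallet, glue_bottle, offcut from where it was at the start of the episode above 0.03 m).
It also fails if it takes over 43 s, if anything falls off the work surface, if the arm or the gripper's body presses on something with over 40 N, if the wrist force passes 120 N, or if a joint passes its speed limit or range.

### The arm

A 6-joint arm with a two-finger parallel gripper is mounted at the origin on the work surface. World frame = base frame: x ahead of the robot, y to its left, z up, the work surface at z = 0. Lengths are in m, angles in rad, forces in N, time in s.
With the tool pointing down it reaches from about 0.375 to 0.9 m from the base axis. Payload 3.1 kg.
Tool frame: the origin (TCP) lies on the centre line of the jaws, within the pads' length; the fingertips stand 25 mm ahead of it and the grasp point (between the pads) lies 6 mm ahead of it; x points along the fingers, y is the direction in which the jaws open and shut, and the axes are right-handed (so a half turn about x gives the same grasp; the last joint's range is limited). The gripper opens to 87 mm and grips with 3 to 60 N. Pads are 19 mm wide; open, the fingers measure 117 mm over their backs; the gripper's body (75 mm by 190 mm) begins 51 mm behind the grasp point.
Start: joints at [-1.425, 0.527, 1.433, -0, 1.181, -0.178], TCP at [0.199, -0.592, 0.248] pointing down, gripper open.
Joint ranges: [-3.08, 3.08], [-0.75, 2.2], [0.22, 2.44], [-1.43, 4.57], [0, 2.65], [-2.85, 2.85]. Speed limits (rad/s): [2.79, 2.79, 3.14, 3.14, 3.14, 3.14].

### API

Orientations are given as a unit quaternion [x, y, z, w].
In Python, from rig import robot gives the robot as it stands. The module is installed in compiled form; this text tells all that it offers.
- The arm moves only by the tool move_arm, never from a script. Its argument "commands" is a list of rows, each a list of 5 numbers: the gripper's target within -1 to 1 (shut at 1, half-way at 0, fully open at -1), then the shift along the tool's x, y, z in mm, then the turn about the tool's x in degrees. A call has 1 to 8 rows; each row is the pose to reach, as a shift and turn from the pose commanded when the call began, along the tool's axes at that moment; what a row does not reach only later rows make up. A row lasts 1/12 s, in which the tool goes at most 41.7 mm and 7.16 degrees, less where a joint would pass 70% of its speed; a pose out of reach is approached as far as the arm can. A call with a gripper value outside its range is refused whole. The fingers move at their own pace and stop on an object; "newtons" is the grip in N (left out, the last holds). Time passes only in rows, so rows that repeat a pose let the fingers close. It gives the time, the measured TCP pose, the force and the opening at its end, in the units of the state.
- robot.get_obs(): the state, without advancing time (a new reading comes with each control period).
- robot.camera(name): name is "scene" or "side" or "wrist"; returns a dict with "image" (384x512x3 uint8, red, green, blue), "fx", "fy", "cx", "cy" (pixels), "xyz" and "rotation" of the camera in the world; the wrist camera has in their place "tool_from_camera" (4x4, takes a point from camera to tool coordinates, whose origin is the TCP and whose axes are the tool frame's). Camera axes: x right, y down, z forward; pixel columns grow to the right and rows downward; lengths in m; the calibration is good to about 2 mm. A picture is of the moment at which its call begins: read the wrist's pose just before it. There is no depth.
- robot.hand_in(): hands the job in, once; it reports no verdict.
Trained networks look in a picture, given as the dict that the camera call returned (one of the last four; its "shot" number tells which), for a name from the list of things; names that differ only in an ending like _2 or _b are one class to them, and where a whole thing is asked for, a point or a joint stands for the part that bears it (a point fixed in the world has none). Each returns a list of dicts, best first, with "p" (0 to 1); they miss things now and then, are a little off and sometimes report something else, mostly with a low value. They report only what shows in the picture. A call takes as long as a camera call. They do not tell look-alikes from the thing itself.
- robot.regions_of(picture, name): "pixels" (384x512 bool, what is visible of it) and "bbox" ([left, top, right, bottom] in pixels, round what is visible of it).
The state is a dict: "time": time; "q": joint angles; "joint_velocities": joint speeds; "joint_torque": joint torques, N m; "position": TCP position; "tool_rot": TCP orientation; "ft_force": force on the tool from outside, world axes, zero at the start; "moment": the same for the moment, N m; "grip_width": finger opening in m.
Only numpy, scipy, OpenCV 4.12 (cv2) and the standard library are available. Lean on these libraries where they do the work, as an engineer would, in place of code of your own. Each camera call takes 0.05 s, during which the arm holds its last target.

## Working session

There is one attempt and no reset: what is moved stays moved. The work goes in short steps, Python scripts to look and compute and a tool call to move; the robot and the scene stay as the last step left them, time stands still between calls to the robot, and variables do not carry over. Pictures are saved under pics/ and viewed, and the job is handed in when it is done.

Besides the shell and the picture viewer there is one more tool, called after "Emit:" in YAML: its name, and indented under it one key for each argument. move_arm: Moves the arm, as the interface text tells. Its arguments: {"type":"object","properties":{"commands":{"type":"array","items":{"type":"array","items":{"type":"number"}}},"newtons":{"type":"number"}},"required":["commands"]}

```bash
mkdir -p pics; ls; python3 - <<'E'
from rig import robot
import cv2,pickle
o=robot.get_obs();print({k:o[k] for k in('time','position','tool_rot','grip_width','ft_force')})
d={}
for n in ("scene","side"):
    c=robot.camera(n);d[n]=c
    cv2.imwrite(f"pics/{n}0.png",cv2.cvtColor(c["image"],cv2.COLOR_RGB2BGR))
    print(n,{k:c[k] for k in c if k!="image"})
    for t in ("alu_bar","holder","jig","near_fence","left_fence"):
        for r in robot.regions_of(c,t)[:4]: print(t,round(r["p"],2),r["bbox"],int(r["pixels"].sum()))
pickle.dump(d,open("d0.pkl","wb"))
E
```

```text
pics
{'time': 0.0, 'position': array([ 0.199389  , -0.59163512,  0.24657416]), 'tool_rot': array([ 0.69780808,  0.11509862, -0.6977949 ,  0.11357145]), 'grip_width': 0.08701889326027736, 'ft_force': array([-0.2478431 , -0.41341773,  0.31967048])}
scene {'fx': 389.5395400805096, 'fy': 389.5395400805096, 'cx': 254.9572402990394, 'cy': 195.80085527332156, 'xyz': array([ 1.3860658 , -0.43397895,  0.84368495]), 'rotation': array([ 0.78016887,  0.45986391, -0.21090567, -0.36794091]), 'shot': 1}
alu_bar 0.95 [152.1, 178.8, 167.2, 211.1] 377
alu_bar 0.73 [191.8, 180.8, 207.2, 209.0] 320
holder 0.92 [130.9, 197.8, 217.9, 256.9] 2413
jig 0.91 [282.0, 154.8, 336.9, 203.9] 2022
near_fence 0.74 [189.1, 180.3, 205.4, 209.2] 358
left_fence 0.72 [319.8, 157.0, 333.0, 190.8] 337
left_fence 0.18 [131.3, 197.2, 218.8, 256.7] 2499
side {'fx': 362.37898801651784, 'fy': 362.37898801651784, 'cx': 259.3181098709294, 'cy': 188.31613485147165, 'xyz': array([0.17288281, 0.87544861, 0.61673552]), 'rotation': array([-0.2090836 ,  0.83260367, -0.50084801,  0.1104828 ]), 'shot': 2}
alu_bar 0.97 [328.0, 159.1, 345.6, 195.6] 374
alu_bar 0.77 [294.4, 160.9, 307.5, 182.8] 218
holder 0.74 [283.4, 160.8, 323.0, 207.5] 1038
jig 0.78 [193.2, 234.7, 272.8, 291.6] 2838
jig 0.59 [233.3, 239.5, 266.2, 282.7] 811
near_fence 0.65 [236.0, 241.0, 267.1, 280.2] 718
left_fence 0.75 [199.4, 240.8, 235.1, 284.8] 926
```

```bash
python3 - <<'E'
import cv2,numpy as np
a=cv2.imread("pics/scene0.png");b=cv2.imread("pics/side0.png")
cv2.imwrite("pics/a.png",cv2.resize(a[130:280,110:360],(800,480),interpolation=3))
cv2.imwrite("pics/b.png",cv2.resize(b[130:310,170:400],(766,600),interpolation=3))
E
```

```text
(no output)
```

View pics/scene0.png

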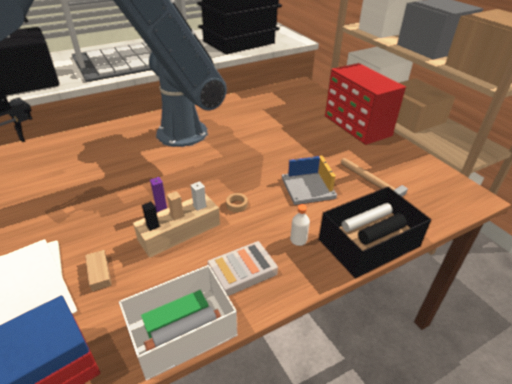

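View pics/side0.png

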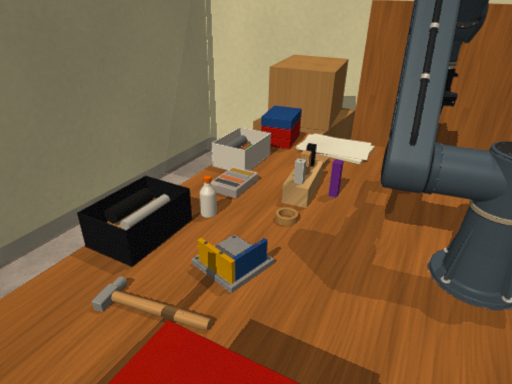

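```bash
echo
```

```text
(no output)
```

View pics/a.png

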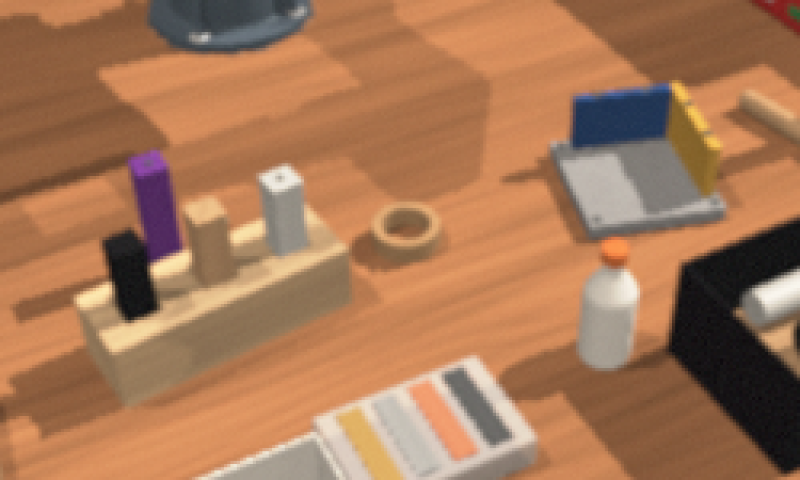

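View pics/b.png

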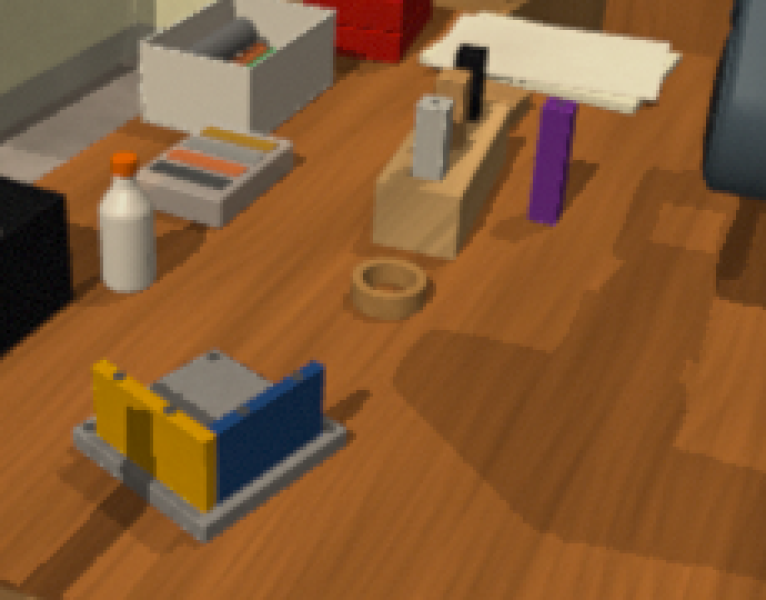

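Candidates in the scene image:
- Purple bar at (158,195): look-alike, standing outside the holder.
- Black bar at (151,215) and wood bar at (175,205).
- Bare grey metal bar at (198,195), standing in the holder's end socket nearest the tape, with a dark dot on top at (198,186).

I choose the grey bar, and the crop confirms it. Next I measure.

```bash
cat > h.py <<'E'
import numpy as np,cv2,pickle
from scipy.spatial.transform import Rotation as R
from scipy.optimize import least_squares
def cam(c):
    return np.array(c["xyz"]),R.from_quat(c["rotation"]).as_matrix() if np.ndim(c["rotation"])==1 else c["rotation"]
def proj(c,P,pose=None):
    p,M=pose if pose else cam(c)
    q=(np.atleast_2d(P)-p)@M
    return np.c_[c["fx"]*q[:,0]/q[:,2]+c["cx"],c["fy"]*q[:,1]/q[:,2]+c["cy"]]
def hit(c,uv,z,pose=None):
    p,M=pose if pose else cam(c)
    d=M@np.array([(uv[0]-c["cx"])/c["fx"],(uv[1]-c["cy"])/c["fy"],1])
    return p+d*(z-p[2])/d[2]
def wpose(c,o):
    T=np.eye(4);T[:3,:3]=R.from_quat(o["tool_rot"]).as_matrix();T[:3,3]=o["position"]
    W=T@np.array(c["tool_from_camera"]);return W[:3,3],W[:3,:3]
E
python3 - <<'E'
from h import *
d=pickle.load(open("d0.pkl","rb"));s,t=d["scene"],d["side"]
A=lambda x,y:(110+x/3.2-.35,130+y/3.2-.35)
B=lambda x,y:(170+x/3.33-.35,130+y/3.333-.35)
print("base",proj(s,[0,0,0]),proj(t,[0,0,0]))
print("alu top",hit(s,A(281,178),.145),hit(t,B(433,101),.145))
print("purple top",hit(s,A(148,158),.13),hit(t,B(560,102),.13))
for n,p in dict(black=(125,238),wood=(206,207)).items(): print(n,hit(s,A(*p),.145))
for n,p in dict(black=(472,50),wood=(455,76)).items(): print(n,hit(t,B(*p),.145))
print("blue end",hit(s,A(574,98),.083),hit(t,B(323,365),.083))
print("corner",hit(s,A(671,90),.083),"outer",hit(t,B(215,440),.083))
print("yel end inner",hit(s,A(713,163),.083),"outer",hit(t,B(95,363),.083))
for p in ((553,150),(588,235),(724,210)): print("plate",hit(s,A(*p),.018))
for p in ((75,430),(205,530),(347,432)): print("plate side",hit(t,B(*p),.018))
print("tape",hit(s,A(406,218),.02),"glue",hit(s,A(615,245),.13),hit(t,B(124,155),.13))
E
```

```text
base [[181.93209255 132.64173973]] [[473.24341823 277.22104242]]
alu top [ 0.53678746 -0.14185756  0.145     ] [ 0.54012785 -0.14633178  0.145     ]
purple top [ 0.43089546 -0.2333104   0.13      ] [ 0.43973136 -0.24227754  0.13      ]
black [ 0.54987208 -0.29018528  0.145     ]
wood [ 0.54347383 -0.21545177  0.145     ]
black [ 0.55424665 -0.29460677  0.145     ]
wood [ 0.54414894 -0.21686648  0.145     ]
blue end [0.48287046 0.21313321 0.083     ] [0.47882017 0.21422477 0.083     ]
corner [0.52018968 0.31391333 0.083     ] outer [0.50502887 0.32615779 0.083     ]
yel end inner [0.6454923 0.273346  0.083    ] outer [0.62668011 0.29440325 0.083     ]
plate [0.47907371 0.19311998 0.018     ]
plate [0.61711959 0.14769998 0.018     ]
plate [0.65168687 0.29401224 0.018     ]
plate side [0.64476792 0.30108962 0.018     ]
plate side [0.50280837 0.34424341 0.018     ]
plate side [0.46175708 0.20193342 0.018     ]
tape [ 0.50727583 -0.00299196  0.02      ] glue [0.74374603 0.0820488  0.13      ] [0.7485441  0.07672152 0.13      ]
```

```bash
cat >> h.py <<'E'
def tomove(o,target,yaw):
    """shift mm in tool axes, and turn deg about tool x so that tool y lies along yaw (mod 180)"""
    M=R.from_quat(o["tool_rot"]).as_matrix()
    sh=M.T@(np.array(target)-o["position"])*1000
    y=M[:,1];cur=np.arctan2(y[1],y[0])
    d=(yaw-cur+np.pi/2)%np.pi-np.pi/2   # world yaw change
    return sh.round(1),round(np.degrees(-d),1),M[:,0].round(4),np.degrees(cur).round(1)
E
python3 - <<'E'
from h import *
from rig import robot
o=robot.get_obs();c=robot.camera("wrist");print(np.array(c["tool_from_camera"]).round(3))
print(tomove(o,[.538,-.144,.248],np.radians(5.3)))
E
```

```text
[[ 0.001 -0.29   0.957 -0.136]
 [ 1.     0.    -0.001 -0.   ]
 [ 0.     0.957  0.29  -0.079]
 [ 0.     0.     0.     1.   ]]
(array([  -0.5, -316.9, -463.9]), np.float64(-76.7), array([ 0.e+00, -1.e-04, -1.e+00]), np.float64(-71.4))
```

Emit:
move_arm:
  commands:
    - [-1, 0, -22, -33, 0]
    - [-1, 0, -45, -66, 0]
    - [-1, 0, -68, -99, 0]
    - [-1, 0, -91, -132, 0]
    - [-1, 0, -114, -165, 0]
    - [-1, 0, -136, -198, 0]
    - [-1, 0, -158, -231, 0]
    - [-1, 0, -175, -256, 0]

```text
time: 1.32
position: [0.3875, -0.3421, 0.2478]
tool_rot: [0.698, 0.115, -0.698, 0.114]
ft_force: [0.6, -1.1, 0.4]
grip_width: 0.0872
```

Emit:
move_arm:
  commands:
    - [-1, 0, -22, -33, -7]
    - [-1, 0, -45, -66, -14]
    - [-1, 0, -68, -99, -21]
    - [-1, 0, -91, -132, -28]
    - [-1, 0, -114, -165, -35]
    - [-1, 0, -130, -190, -42]
    - [-1, 0, -142, -208, -49]
    - [-1, 0, -142, -208, -56]

```text
time: 1.98
position: [0.5405, -0.1402, 0.2478]
tool_rot: [0.561, 0.431, -0.559, 0.432]
ft_force: [-0.6, 0.0, -0.2]
grip_width: 0.0873
```

Emit:
move_arm:
  commands:
    - [-1, 0, 0, 0, -7]
    - [-1, 0, 0, 0, -14]
    - [-1, 0, 0, 0, -20.7]
    - [-1, 0, 0, 0, -20.7]
    - [-1, 0, 0, 0, -20.7]

```text
time: 2.4
position: [0.5381, -0.1438, 0.2476]
tool_rot: [0.477, 0.522, -0.477, 0.522]
ft_force: [-0.8, 0.6, 0.3]
grip_width: 0.0872
```

```bash
cat > w.py <<'E'
import sys
from h import *
from rig import robot
o=robot.get_obs();c=robot.camera("wrist");print(o["time"],o["position"],o["q"].round(2),o["joint_velocities"].round(3).max())
pickle.dump((c,o),open(f"{sys.argv[1]}.pkl","wb"))
im=cv2.cvtColor(c["image"],cv2.COLOR_RGB2BGR)
cv2.imwrite(f"pics/{sys.argv[1]}.png",cv2.resize(im,(768,576),interpolation=3))
M=R.from_quat(o["tool_rot"]).as_matrix();print(M.round(3))
E
python3 w.py w1
```

```text
2.4 [ 0.53810683 -0.14378558  0.24763272] [-0.46  0.44  1.61  0.    1.1  -0.55] 0.004
[[ 0.     0.996  0.09 ]
 [-0.     0.09  -0.996]
 [-1.     0.     0.   ]]
```

View pics/w1.png

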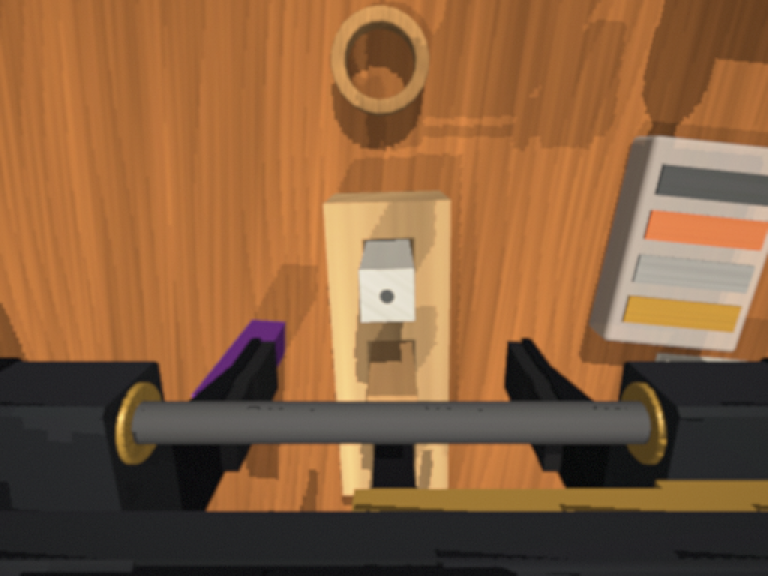

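The wrist view shows the grey bar's top with its dot at about (387,296) of the 768-wide picture, square to the jaws. The open fingers straddle the holder. The purple bar lies left at (250,350), outside the jaws' path.

```bash
python3 - <<'E'
from h import *
c,o=pickle.load(open("w1.pkl","rb"));P=wpose(c,o)
f=lambda u,v:hit(c,(u/1.5-.2,v/1.5-.2),.145,P)
print("dot",f(387,296.5))
K=[f(*p) for p in ((360,269),(412,266),(414,321),(360,322))]
print(np.array(K).round(4),np.mean(K,0))
im=cv2.cvtColor(c["image"],cv2.COLOR_RGB2BGR)
cv2.imwrite("pics/w1c.png",cv2.resize(im[120:230,200:320],(720,660)[:2] and (648,594),interpolation=3))
print("tape",hit(c,(380/1.5,60/1.5),.025,P))
E
```

```text
dot [ 0.53513472 -0.14139853  0.145     ]
[[ 0.5196 -0.1275  0.145 ]
 [ 0.5468 -0.1234  0.145 ]
 [ 0.551  -0.1541  0.145 ]
 [ 0.5217 -0.1573  0.145 ]] [ 0.53478852 -0.14056722  0.145     ]
tape [ 0.51778902 -0.00784118  0.025     ]
```

View pics/w1c.png

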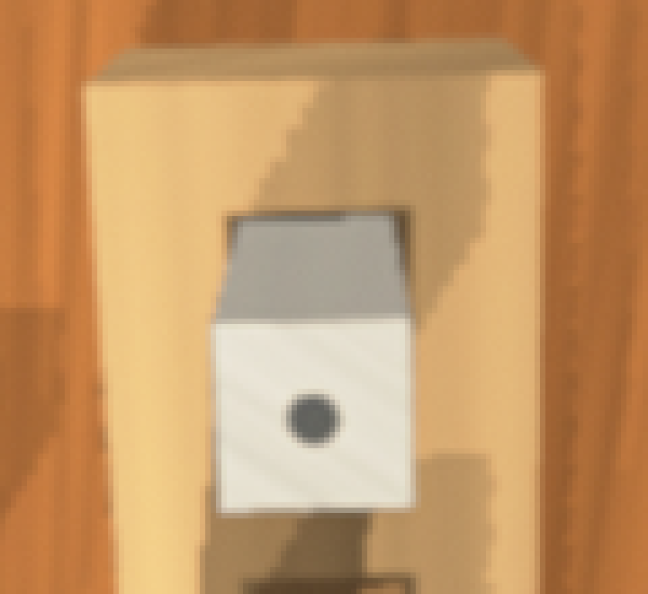

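Emit:
move_arm:
  commands:
    - [-1, 0, 5, -40, 0]
    - [-1, 0, 11, -80, 0]
    - [-1, 0, 16, -120, 0]
    - [-1, 0, 22, -160, 0]
    - [-1, 0, 27, -200, 6]
    - [-1, 0, 33, -240, 12]
    - [-1, 0, 38, -280, 18]
    - [-1, 0, 44, -320, 22.8]

```text
time: 3.12
position: [0.552, 0.1808, 0.2477]
tool_rot: [0.572, 0.416, -0.572, 0.416]
ft_force: [1.3, 0.4, 0.5]
grip_width: 0.0871
```

```bash
python3 - <<'E'
from h import *
from rig import robot
print(tomove(robot.get_obs(),[.556,.235,.248],np.radians(-17.5)))
E
```

```text
(array([ -0.3, -12.8, -52.9]), np.float64(-0.4), array([ 2.e-04, -0.e+00, -1.e+00]), np.float64(-17.9))
```

Emit:
move_arm:
  commands:
    - [-1, 0, -8, -32, 0]
    - [-1, 0, -13, -53, 0]
    - [-1, 0, -13, -53, 0]
    - [-1, 0, -13, -53, 0]
    - [-1, 0, -13, -53, 0]

```text
time: 3.53
position: [0.5556, 0.2327, 0.2474]
tool_rot: [-0.57, -0.418, 0.571, -0.418]
ft_force: [-0.5, -0.5, 0.0]
grip_width: 0.0874
```

```bash
python3 w.py w2
```

```text
3.5333 [0.55556647 0.23269487 0.24736206] [ 0.21  0.5   1.49 -0.    1.15  0.52] 0.005
[[-0.001  0.953 -0.302]
 [-0.001 -0.302 -0.953]
 [-1.    -0.     0.001]]
```

View pics/w2.png

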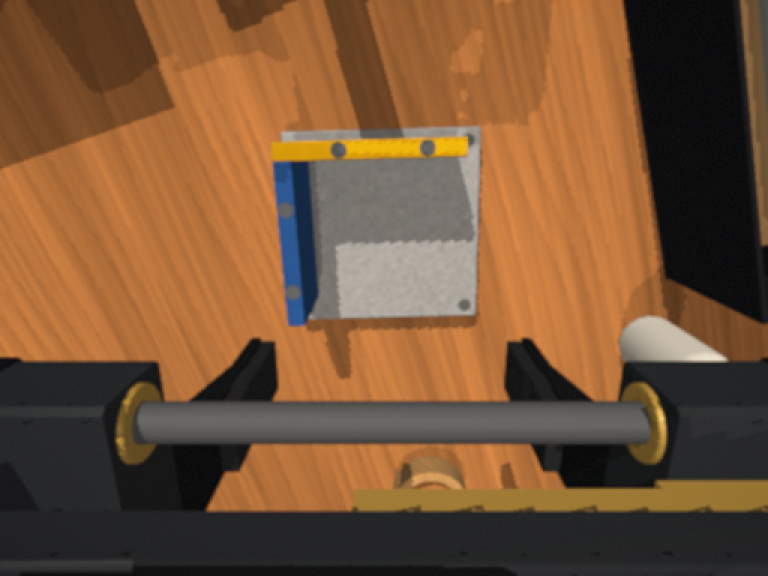

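```bash
python3 - <<'E'
from h import *
c,o=pickle.load(open("w2.pkl","rb"));P=wpose(c,o)
J=np.array([[75,75,18],[75,-75,18],[-75,75,18],[-67,67,83],[55,67,83],[55,55,83],[-67,55,83],[-67,-55,83],[-55,-55,83]])/1000.
U=np.array([[480,127],[476,316],[282,132],[272,144],[466,137],[468,156],[273,162],[289,326],[306,325]])/1.5-.2
def pts(p): return np.c_[(R.from_euler("z",p[2]).apply(J))+[p[0],p[1],0]]
r=least_squares(lambda p:(proj(c,pts(p),P)-U).ravel(),[.556,.245,-.3],loss="soft_l1")
p=r.x;print(p,np.degrees(p[2]));print((proj(c,pts(p),P)-U).round(2))
Rz=R.from_euler("z",p[2]);print("corner",Rz.apply([-.055,.055,0])[:2]+p[:2],"home",Rz.apply([-.04,.04,0])[:2]+p[:2])
# plus external cams
d=pickle.load(open("d0.pkl","rb"))
im=cv2.resize(cv2.cvtColor(c["image"],cv2.COLOR_RGB2BGR)[60:240,160:340],(720,600)and(600,600),interpolation=3)
for q in (proj(c,pts(p),P)-[160,60]+.5)*600/180: cv2.circle(im,tuple(int(x) for x in q),4,(0,255,0),1)
cv2.imwrite("pics/w2c.png",im)
for n in d:
    s=d[n];im=cv2.cvtColor(s["image"],cv2.COLOR_RGB2BGR);u=proj(s,pts(p));m=u.mean(0).astype(int)-40
    im=cv2.resize(im[m[1]:m[1]+80,m[0]:m[0]+80],(400,400),interpolation=3)
    for q in (u-m+.5)*5: cv2.circle(im,tuple(int(x) for x in q),4,(0,255,0),1)
    cv2.imwrite(f"pics/j{n}.png",im)
cv2.imwrite("pics/jj.png",cv2.hconcat([cv2.imread("pics/jscene.png"),cv2.imread("pics/jside.png")]))
E
```

```text
[ 0.55478455  0.25032061 -0.27950311] -16.014348618185252
[[ 1.72 -0.7 ]
 [ 0.77  0.33]
 [-1.3  -0.19]
 [-1.21 -1.27]
 [ 2.19 -0.36]
 [ 0.58  0.56]
 [-0.57  0.22]
 [-0.53  0.93]
 [-0.28  1.31]]
corner [0.51709224 0.3183595 ] home [0.52737196 0.29980343]
```

View pics/w2c.png

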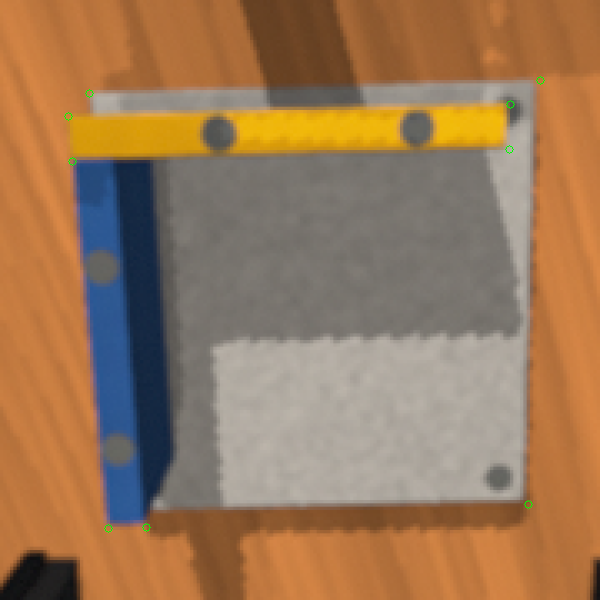

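View pics/jj.png

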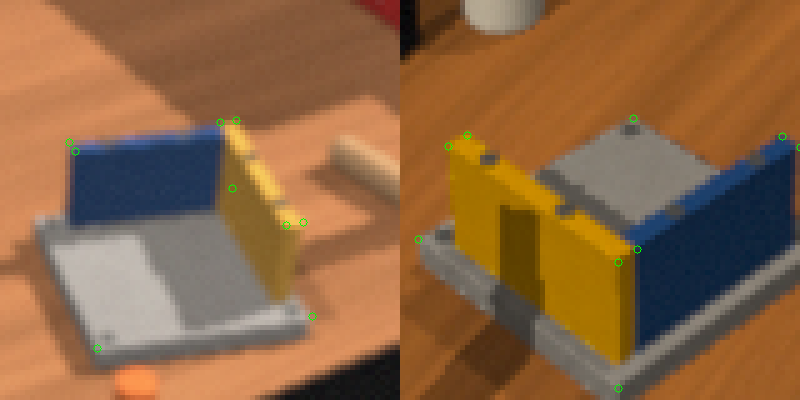

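```bash
python3 - <<'E'
from h import *
c,o=pickle.load(open("w2.pkl","rb"));P=wpose(c,o)
J=np.array([[75,75,18],[75,-75,18],[-75,75,18],[-67,67,83],[55,67,83],[55,55,83],[-67,55,83],[-67,-55,83],[-55,-55,83]])/1000.
# from crop w2c (scale 10/3, offset 160,60)
U=np.array([[535,82],[524,500],[91,93],[72,119],[504,105],[506,147],[76,160],[108,523],[147,521]])*.3+[160,60]-.5
d=pickle.load(open("d0.pkl","rb"))
Js=np.array([[-67,-55,83],[-55,55,83],[55,55,83],[55,67,83],[75,75,18],[75,-75,18],[-75,-75,18]])/1000.
# jj crop offset from prev fit
p0=[0.55478455,0.25032061,-0.27950311]
tr=lambda p,J:R.from_euler("z",p[2]).apply(J)+[p[0],p[1],0]
def f(p,full=False):
    q=(P[0]+[0,0,p[3]],P[1]@R.from_rotvec([p[4],p[5],0]).as_matrix())
    r=proj(c,tr(p,J),q)-U
    return r if full else np.r_[r.ravel(),p[3]/.002,p[4:6]/.005]
for fr in (0,1):
    g=f if fr else (lambda p:f(np.r_[p[:3],0,0,0]))
    r=least_squares(g,p0+[0,0,0],loss="soft_l1");p=r.x
    print(p.round(4),np.degrees(p[2]).round(2),np.abs(r.fun[:18]).mean())
    Rz=R.from_euler("z",p[2]);print("corner",Rz.apply([-.055,.055,0])[:2]+p[:2],"home",Rz.apply([-.04,.04,0])[:2]+p[:2])
    print(r.fun[:18].reshape(-1,2).round(1).tolist())
# scene/side: fit
m=lambda s:(proj(s,tr(p0,J)).mean(0).astype(int)-40)
s=d["scene"];t=d["side"]
Us=np.array([[69,145],[219,129],[289,224],[301,222],[309,310],[102,345],[36,222]])/5+m(s)-.5
Jt=np.array([[-67,67,83],[55,67,83],[75,75,18],[-75,75,18],[-67,-55,83]])/1000.
Ut=np.array([[218,263],[51,147],[22,243],[213,386],[391,150]])/5.+m(t)-.5
for cc,JJ,UU in((s,Js,Us),(t,Jt,Ut)):
    r=least_squares(lambda p:(proj(cc,tr(p,JJ))-UU).ravel(),p0,loss="soft_l1");p=r.x
    Rz=R.from_euler("z",p[2]);print(np.degrees(p[2]),"home",Rz.apply([-.04,.04,0])[:2]+p[:2],np.abs(r.fun).mean())
E
```

```text
[ 0.5546  0.2508 -0.2802  0.      0.      0.    ] -16.06 0.8846872514600039
corner [0.51696667 0.31882774] home [0.52723297 0.30026426]
[[1.3, -0.6], [0.9, 1.1], [-0.6, -0.2], [-1.5, -1.1], [1.7, -0.6], [0.8, 0.4], [-1.4, 0.1], [-0.3, 1.3], [-0.4, 1.6]]
[ 5.543e-01  2.505e-01 -2.805e-01  4.300e-03 -2.000e-04  4.000e-04] -16.07 0.2950195048407799
corner [0.51672271 0.31857613] home [0.52698411 0.30000994]
[[0.3, -0.2], [0.1, 0.1], [0.1, 0.1], [-0.6, -0.8], [0.7, -0.2], [-0.2, 0.6], [-0.5, 0.2], [0.3, -0.0], [0.0, 0.3]]
-14.10159008362134 home [0.52460161 0.29881693] 0.5768321964449805
-16.57848926296816 home [0.52755354 0.30058692] 0.6333985862062462
```

Emit:
move_arm:
  commands:
    - [-1, 0, 10, 39, 0]
    - [-1, 0, 20, 78, 0]
    - [-1, 0, 30, 117, 0]
    - [-1, 0, 40, 156, -6]
    - [-1, 0, 50, 195, -12]
    - [-1, 0, 60, 234, -18]
    - [-1, 0, 70, 272, -23.6]
    - [-1, 0, 80, 310, -23.6]

```text
time: 4.25
position: [0.5377, -0.0898, 0.2478]
tool_rot: [0.473, 0.526, -0.473, 0.526]
ft_force: [0.6, 1.4, 0.1]
grip_width: 0.0871
```

```bash
python3 - <<'E'
from h import *
from rig import robot
print(tomove(robot.get_obs(),[.535,-.142,.200],np.radians(6)))
E
```

```text
(array([47.8, -8.2, 51.6]), np.float64(0.1), array([-1.e-04, -2.e-04, -1.e+00]), np.float64(6.1))
```

Emit:
move_arm:
  commands:
    - [-1, 10, -4, 25, 0]
    - [-1, 30, -8, 50, 0]
    - [-1, 48, -8, 51, 0]
    - [-1, 48, -8, 51, 0]
    - [-1, 48, -8, 51, 0]

```text
time: 4.67
position: [0.5349, -0.1389, 0.1989]
tool_rot: [0.473, 0.526, -0.474, 0.524]
ft_force: [-0.8, -0.1, 0.6]
grip_width: 0.0868
```

```bash
python3 w.py w3; python3 - <<'E'
from h import *
from rig import robot
print(tomove(robot.get_obs(),[.535,-.142,.113],np.radians(6)))
E
```

```text
4.6667 [ 0.53494778 -0.13887404  0.19889702] [-0.46  0.5   1.66  0.    0.99 -0.56] 0.034
[[-0.003  0.995  0.103]
 [ 0.002  0.103 -0.995]
 [-1.    -0.003 -0.002]]
(array([86.9, -1.2,  3.5]), np.float64(0.0), array([-5.e-04,  4.e-04, -1.e+00]), np.float64(6.0))
```

View pics/w3.png

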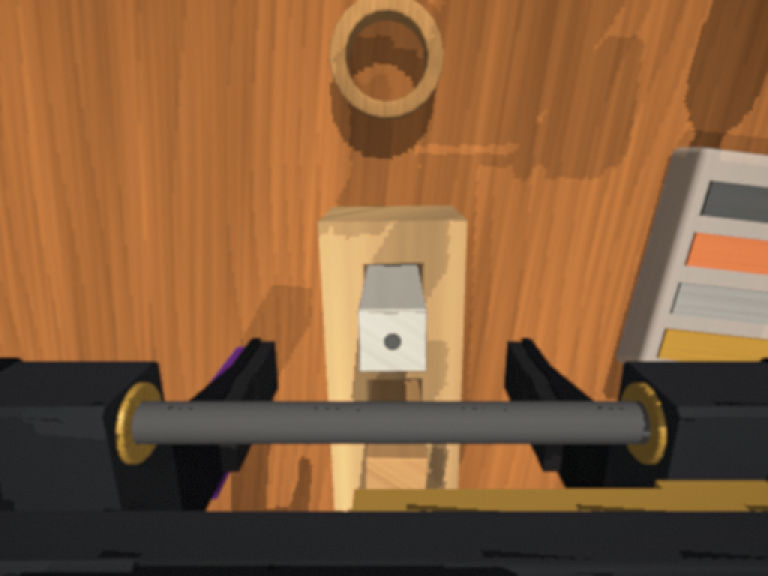

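The bar's dot at (392,341) is centred between the fingers (about 391). I descend and grip.

Emit:
move_arm:
  commands:
    - [-1, 30, 0, 2, 0]
    - [-1, 60, 0, 3, 0]
    - [-1, 80, 0, 3, 0]
    - [-1, 87, 0, 3, 0]
    - [-1, 87, 0, 3, 0]
    - [-1, 87, 0, 3, 0]

```text
time: 5.22
position: [0.5376, -0.1407, 0.1137]
tool_rot: [0.473, 0.525, -0.472, 0.527]
ft_force: [0.4, 0.5, -0.2]
grip_width: 0.0868
```

Emit:
move_arm:
  commands:
    - [1, 0, 0, 0, 0]
    - [1, 0, 0, 0, 0]
    - [1, 0, 0, 0, 0]
    - [1, 0, 0, 0, 0]
    - [1, 0, 0, 0, 0]
    - [1, 0, 0, 0, 0]
    - [1, 0, 0, 0, 0]
    - [1, 0, 0, 0, 0]
  newtons: 35

```text
time: 5.88
position: [0.5367, -0.1409, 0.1125]
tool_rot: [0.473, 0.526, -0.473, 0.526]
ft_force: [0.1, -0.6, 0.1]
grip_width: 0.0417
```

```bash
python3 w.py w4
```

```text
5.8833 [ 0.53666814 -0.14092242  0.11254852] [-0.46  0.63  1.72 -0.    0.79 -0.56] 0.003
[[-0.     0.994  0.106]
 [ 0.     0.106 -0.994]
 [-1.    -0.    -0.   ]]
```

View pics/w4.png

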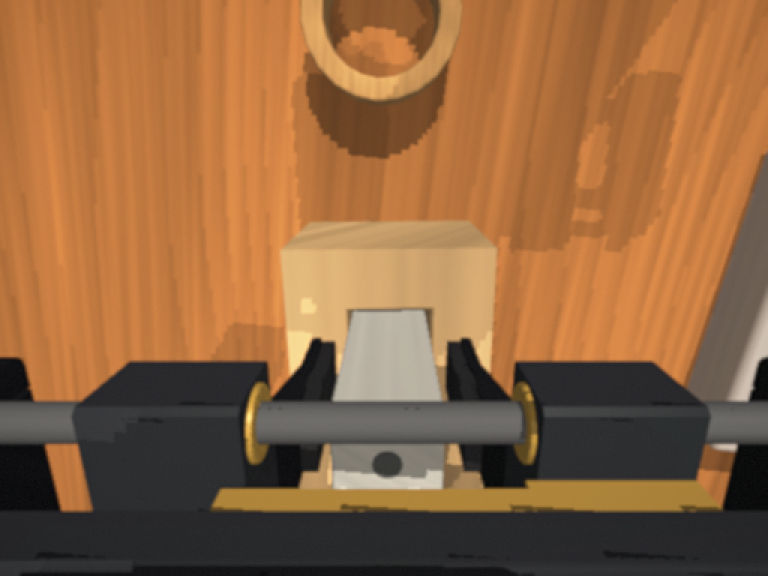

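The fingers are still closing (opening 42 mm), with the bar between them. I let them finish.

Emit:
move_arm:
  commands:
    - [1, 0, 0, 0, 0]
    - [1, 0, 0, 0, 0]
    - [1, 0, 0, 0, 0]
    - [1, 0, 0, 0, 0]
    - [1, 0, 0, 0, 0]
  newtons: 40

```text
time: 6.35
position: [0.5366, -0.1409, 0.1124]
tool_rot: [0.473, 0.526, -0.473, 0.526]
ft_force: [-0.4, -1.3, -1.3]
grip_width: 0.03
```

Emit:
move_arm:
  commands:
    - [1, -10, 0, 0, 0]
    - [1, -25, 0, 0, 0]
    - [1, -45, 0, 0, 0]
    - [1, -65, 0, 0, 0]
    - [1, -85, 0, 0, 0]
    - [1, -100, 0, 0, 0]
    - [1, -110, 0, 0, 0]
    - [1, -110, 0, 0, 0]

```text
time: 7.02
position: [0.5379, -0.1414, 0.2251]
tool_rot: [0.473, 0.524, -0.472, 0.528]
ft_force: [1.1, 0.2, -2.3]
grip_width: 0.0297
```

```bash
python3 w.py w5; python3 - <<'E'
from h import *
from rig import robot
o=robot.get_obs();print(o["ft_force"],o["grip_width"])
for n in("scene","side"):
    c=robot.camera(n);u=proj(c,o["position"])[0].astype(int)
    cv2.imwrite(f"pics/{n}5.png",cv2.resize(cv2.cvtColor(c["image"],cv2.COLOR_RGB2BGR)[max(0,u[1]-60):u[1]+60,u[0]-60:u[0]+60],(400,400),interpolation=3))
cv2.imwrite("pics/g5.png",cv2.hconcat([cv2.imread("pics/scene5.png"),cv2.imread("pics/side5.png")]))
print(tomove(o,[.541,.268,o["position"][2]],np.radians(-16.1)))
E
```

```text
7.0167 [ 0.53787978 -0.14135357  0.22513723] [-0.46  0.46  1.63  0.    1.04 -0.56] 0.038
[[ 0.005  0.994  0.107]
 [-0.002  0.107 -0.994]
 [-1.     0.004  0.003]]
[-0.25762461 -0.04345913 -1.9695315 ] 0.029665910128490902
(array([-4.000e-01,  4.740e+01, -4.063e+02]), np.float64(22.2), array([ 0.0022, -0.001 , -1.    ]), np.float64(6.1))
```

View pics/g5.png

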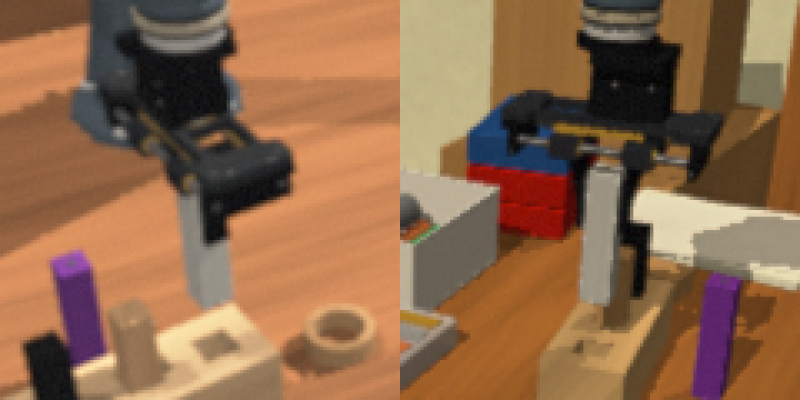

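The bar hangs free: opening 29.7 mm, foot well above the holder, wood and black bars still in place. I carry it to the jig.

Emit:
move_arm:
  commands:
    - [1, 0, 3, -25, 0]
    - [1, 0, 7, -60, 0]
    - [1, 0, 11, -98, 0]
    - [1, 0, 16, -136, 4]
    - [1, 0, 20, -174, 8]
    - [1, 0, 25, -212, 13]
    - [1, 0, 29, -250, 18]
    - [1, 0, 34, -288, 22.2]

```text
time: 7.83
position: [0.5385, 0.1508, 0.221]
tool_rot: [-0.565, -0.425, 0.567, -0.423]
ft_force: [1.1, -0.3, -2.6]
grip_width: 0.0299
```

```bash
python3 - <<'E'
from h import *
from rig import robot
o=robot.get_obs();print(tomove(o,[.540,.275,.215],np.radians(-16.1)),o["grip_width"])
E
```

```text
(array([   5.9,  -33.5, -119.6]), np.float64(-0.2), array([-3.6e-03, -3.0e-04, -1.0e+00]), np.float64(-16.3)) 0.029868427065926035
```

Emit:
move_arm:
  commands:
    - [1, 2, -10, -35, 0]
    - [1, 4, -20, -70, 0]
    - [1, 6, -27, -97, 0]
    - [1, 6, -32, -113, 0]
    - [1, 6, -33.5, -119, 0]
    - [1, 6, -33.5, -119, 0]
    - [1, 6, -33.5, -119, 0]
    - [1, 6, -33.5, -119, 0]

```text
time: 8.5
position: [0.5405, 0.2712, 0.2159]
tool_rot: [-0.565, -0.425, 0.566, -0.425]
ft_force: [-0.1, -0.9, -1.7]
grip_width: 0.0297
```

```bash
python3 w.py w6; cat > s.py <<'E'
from h import *
from rig import robot
import sys
o=robot.get_obs();print(o["time"],o["position"].round(4),o["ft_force"].round(1),o["grip_width"])
L=[]
for n in("scene","side"):
    c=robot.camera(n);u=proj(c,[.545,.27,.09])[0].astype(int)
    L.append(cv2.resize(cv2.cvtColor(c["image"],cv2.COLOR_RGB2BGR)[u[1]-40:u[1]+40,u[0]-40:u[0]+40],(400,400),interpolation=3))
cv2.imwrite(f"pics/{sys.argv[1]}.png",cv2.hconcat(L))
M=R.from_quat(o["tool_rot"]).as_matrix();print("yaw",np.degrees(np.arctan2(M[1,1],M[0,1])),M[:,0].round(4))
home=np.array([.527,.300]);Rz=R.from_euler("z",np.radians(-16.1)).as_matrix()[:2,:2]
print("rel home in corner axes mm",(Rz.T@(o["position"][:2]-home)*1000).round(1),"force corner axes",(Rz.T@o["ft_force"][:2]).round(2))
E
python3 s.py s6
```

```text
8.5 [0.54047843 0.27124257 0.21594672] [ 0.28  0.54  1.52 -0.    1.09  0.56] 0.003
[[-0.001  0.96  -0.278]
 [-0.001 -0.278 -0.96 ]
 [-1.    -0.001  0.001]]
8.55 [0.5407 0.2712 0.2162] [ 0.4  0.1 -1.1] 0.02980193819213419
yaw -16.186979401258583 [-9.e-04 -8.e-04 -1.e+00]
rel home in corner axes mm [ 21.2 -23.9] force corner axes [0.41 0.18]
```

View pics/s6.png

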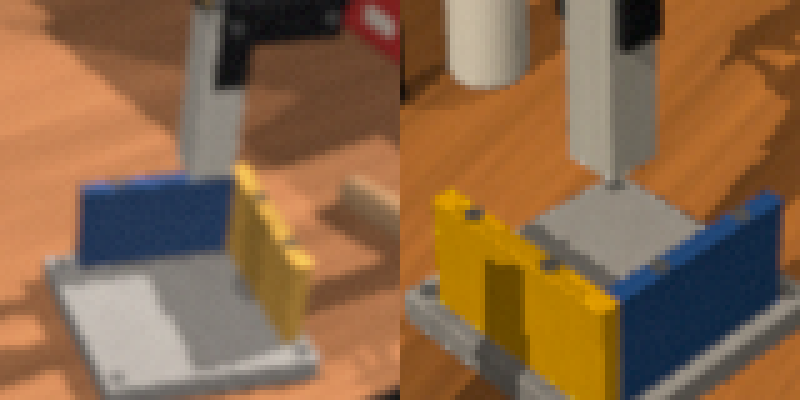

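View pics/w6.png

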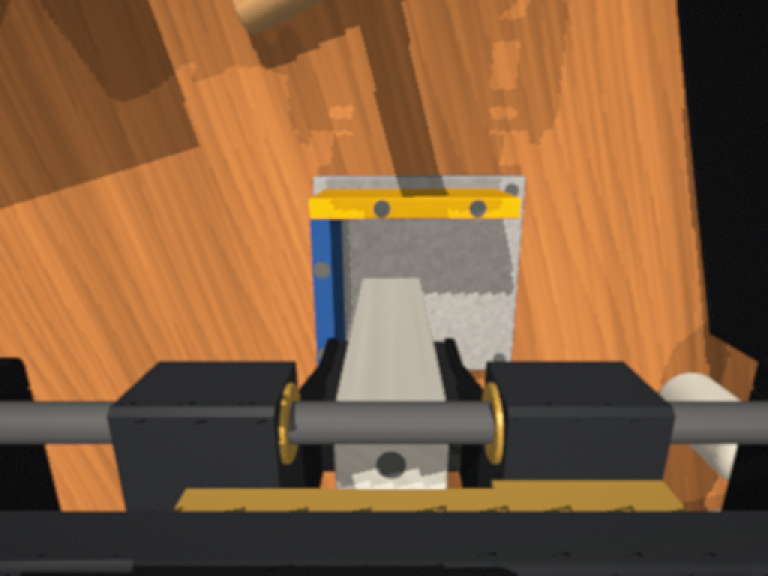

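Bar is well inside the fences and square to them. I lower it to just above the plate.

Emit:
move_arm:
  commands:
    - [1, 20, 0, 0, 0]
    - [1, 45, 0, 0, 0]
    - [1, 70, 0, 0, 0]
    - [1, 85, 0, 0, 0]
    - [1, 94, 0, 0, 0]
    - [1, 94, 0, 0, 0]
    - [1, 94, 0, 0, 0]

```text
time: 9.23
position: [0.5411, 0.2723, 0.1227]
tool_rot: [0.565, 0.425, -0.565, 0.425]
ft_force: [-0.0, 0.7, -2.3]
grip_width: 0.0298
```

```bash
python3 s.py s7
```

```text
9.2333 [0.5411 0.2723 0.1227] [-0.   0.7 -2.3] 0.029757907531866638
yaw -16.134725776409475 [ 1.e-04  0.e+00 -1.e+00]
rel home in corner axes mm [ 21.2 -22.7] force corner axes [-0.23  0.69]
```

View pics/s7.png

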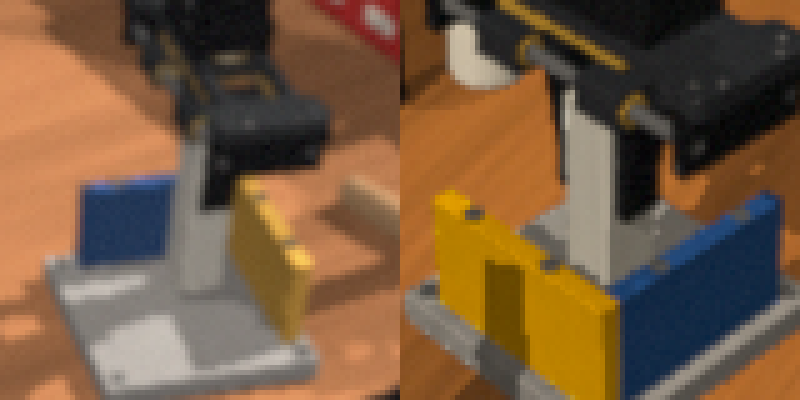

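Emit:
move_arm:
  commands:
    - [1, 2, 0, 0, 0]
    - [1, 4, 0, 0, 0]
    - [1, 5.5, 0, 0, 0]
    - [1, 5.5, 0, 0, 0]
    - [1, 5.5, 0, 0, 0]

```text
time: 9.75
position: [0.5406, 0.2728, 0.1171]
tool_rot: [-0.565, -0.425, 0.565, -0.425]
ft_force: [0.2, 0.3, -1.9]
grip_width: 0.0299
```

Emit:
move_arm:
  commands:
    - [1, 1, 0, 0, 0]
    - [1, 1, 0, 0, 0]
    - [1, 1, 0, 0, 0]

```text
time: 10.0
position: [0.5406, 0.2727, 0.116]
tool_rot: [-0.565, -0.425, 0.565, -0.425]
ft_force: [0.7, 0.1, -2.1]
grip_width: 0.0301
```

Emit:
move_arm:
  commands:
    - [1, 1, 0, 0, 0]
    - [1, 1, 0, 0, 0]
    - [1, 1, 0, 0, 0]

```text
time: 10.25
position: [0.5408, 0.2728, 0.1154]
tool_rot: [0.565, 0.425, -0.565, 0.425]
ft_force: [-0.6, 0.3, 0.2]
grip_width: 0.0297
```

Foot touches the plate at TCP z = 0.1154, as computed. I slide towards the fences.

Emit:
move_arm:
  commands:
    - [1, 0, -5, -5, 0]
    - [1, 0, -10, -11, 0]
    - [1, 0, -15, -17, 0]
    - [1, 0, -17, -19, 0]
    - [1, 0, -17, -19, 0]
    - [1, 0, -17, -19, 0]

```text
time: 10.75
position: [0.5294, 0.297, 0.1154]
tool_rot: [0.566, 0.426, -0.565, 0.425]
ft_force: [0.8, 2.8, 2.9]
grip_width: 0.03
```

Emit:
move_arm:
  commands:
    - [1, 0, 0, -1, 0]
    - [1, 0, 0, -2, 0]
    - [1, 0, 0, -2, 0]
    - [1, 0, 0, -2, 0]

```text
time: 11.08
position: [0.5296, 0.2973, 0.1154]
tool_rot: [-0.565, -0.425, 0.566, -0.425]
ft_force: [-2.5, -0.9, 6.1]
grip_width: 0.0293
```

```bash
python3 s.py s8
```

```text
11.0833 [0.5296 0.2973 0.1154] [-2.5 -0.9  6.1] 0.029261347205660176
yaw -16.1008699872884 [-1.5e-03 -5.0e-04 -1.0e+00]
rel home in corner axes mm [ 3.2 -1.8] force corner axes [-2.15 -1.6 ]
```

View pics/s8.png

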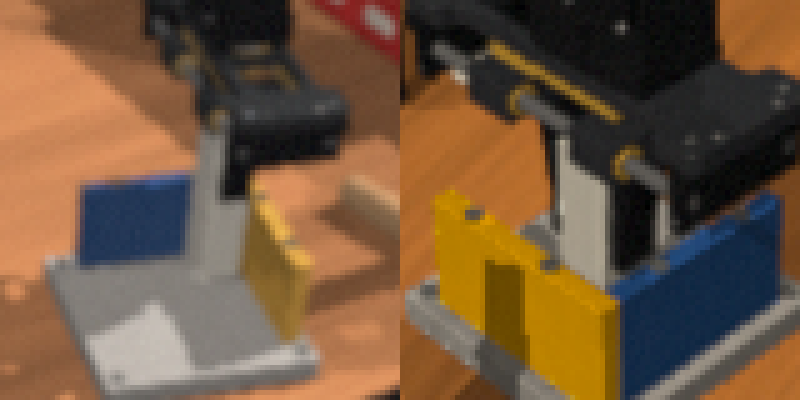

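Emit:
move_arm:
  commands:
    - [1, 0, 0, -1, 0]
    - [1, 0, 0, -1, 0]
    - [1, 0, 0, -1, 0]

```text
time: 11.43
position: [0.5296, 0.2976, 0.1154]
tool_rot: [-0.564, -0.425, 0.566, -0.425]
ft_force: [-1.6, -1.3, 6.6]
grip_width: 0.0299
```

```bash
python3 s.py s9
```

```text
11.4333 [0.5296 0.2976 0.1154] [-1.6 -1.3  6.6] 0.029926471817808636
yaw -16.079609289041386 [-0.0022 -0.0019 -1.    ]
rel home in corner axes mm [ 3.2 -1.6] force corner axes [-1.2  -1.75]
```

Emit:
move_arm:
  commands:
    - [1, -1.2, 0, 0, 0]
    - [1, -1.2, 0, 0, 0]
    - [1, -1.2, 0, 0, 0]

```text
time: 11.78
position: [0.53, 0.2983, 0.1155]
tool_rot: [-0.565, -0.425, 0.566, -0.425]
ft_force: [0.2, 0.2, -1.2]
grip_width: 0.03
```

```bash
python3 s.py s9; python3 -c "
from rig import robot
print(robot.get_obs()['moment'])"
```

```text
11.7833 [0.53   0.2983 0.1155] [ 0.2  0.2 -1.2] 0.030030247430552146
yaw -16.109917209084504 [-1.3e-03 -4.0e-04 -1.0e+00]
rel home in corner axes mm [ 3.4 -0.8] force corner axes [0.16 0.27]
[-0.03506717 -0.02960735 -0.02271128]
```

Those side forces were plate friction; there is no fence contact yet. I step on towards yellow.

Emit:
move_arm:
  commands:
    - [1, 0, 0, -1, 0]
    - [1, 0, 0, -1, 0]
    - [1, 0, 0, -1, 0]

```text
time: 12.13
position: [0.5307, 0.2996, 0.116]
tool_rot: [-0.565, -0.425, 0.565, -0.425]
ft_force: [0.1, -0.7, -2.6]
grip_width: 0.0299
```

Emit:
move_arm:
  commands:
    - [1, 0, 0, -1, 0]
    - [1, 0, 0, -1, 0]
    - [1, 0, 0, -1, 0]

```text
time: 12.38
position: [0.5307, 0.3001, 0.1161]
tool_rot: [-0.565, -0.425, 0.565, -0.425]
ft_force: [-0.1, -1.6, -3.2]
grip_width: 0.0298
```

Emit:
move_arm:
  commands:
    - [1, 0, 0, -1, 0]
    - [1, 0, 0, -1, 0]
    - [1, 0, 0, -1, 0]

```text
time: 12.63
position: [0.5308, 0.3002, 0.1161]
tool_rot: [-0.564, -0.425, 0.566, -0.426]
ft_force: [-0.5, -4.8, -1.7]
grip_width: 0.0299
```

```bash
python3 s.py s9
```

```text
12.6333 [0.5308 0.3002 0.1161] [-0.5 -4.8 -1.7] 0.02989507380536045
yaw -16.057614367529357 [-0.0015 -0.0025 -1.    ]
rel home in corner axes mm [3.6 1.2] force corner axes [ 0.86 -4.78]
```

View pics/s9.png

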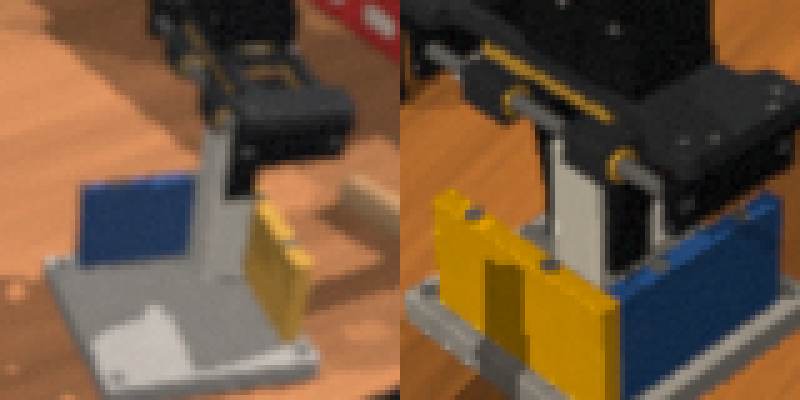

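Yellow contact: −4.8 N, and the position no longer advances. Now towards blue.

Emit:
move_arm:
  commands:
    - [1, 0, -1, 0, 0]
    - [1, 0, -2, 0, 0]
    - [1, 0, -2, 0, 0]
    - [1, 0, -2, 0, 0]

```text
time: 13.07
position: [0.5295, 0.3005, 0.1162]
tool_rot: [-0.564, -0.425, 0.566, -0.426]
ft_force: [1.0, -6.1, -2.8]
grip_width: 0.0299
```

Emit:
move_arm:
  commands:
    - [1, 0, -1, 0, 0]
    - [1, 0, -1, 0, 0]
    - [1, 0, -1, 0, 0]

```text
time: 13.32
position: [0.5286, 0.3008, 0.1162]
tool_rot: [-0.564, -0.425, 0.565, -0.426]
ft_force: [0.7, -6.1, -2.2]
grip_width: 0.0297
```

```bash
python3 s.py s10
```

```text
13.3167 [0.5286 0.3008 0.1162] [ 0.7 -6.1 -2.2] 0.029741193509943416
yaw -16.052719632714254 [ 0.     -0.0027 -1.    ]
rel home in corner axes mm [1.4 1.2] force corner axes [ 2.37 -5.62]
```

Emit:
move_arm:
  commands:
    - [1, 0, -1, 0, 0]
    - [1, 0, -1, 0, 0]
    - [1, 0, -1, 0, 0]

```text
time: 13.67
position: [0.5278, 0.301, 0.1162]
tool_rot: [-0.564, -0.424, 0.565, -0.426]
ft_force: [1.3, -6.6, -2.3]
grip_width: 0.0299
```

Emit:
move_arm:
  commands:
    - [1, 0, -1, 0, 0]
    - [1, 0, -1, 0, 0]
    - [1, 0, -1, 0, 0]

```text
time: 13.92
position: [0.5277, 0.3011, 0.1162]
tool_rot: [-0.565, -0.424, 0.565, -0.427]
ft_force: [2.8, -7.3, -3.6]
grip_width: 0.0299
```

Emit:
move_arm:
  commands:
    - [1, 0, -1, 0, 0]
    - [1, 0, -1, 0, 0]
    - [1, 0, -1, 0, 0]

```text
time: 14.17
position: [0.5277, 0.3011, 0.1163]
tool_rot: [0.565, 0.424, -0.564, 0.427]
ft_force: [3.3, -7.5, -4.4]
grip_width: 0.0297
```

```bash
python3 s.py s11
```

```text
14.1667 [0.5277 0.3011 0.1163] [ 3.3 -7.5 -4.4] 0.02965741351658794
yaw -16.02733956568467 [ 0.0039 -0.0033 -1.    ]
rel home in corner axes mm [0.3 1.2] force corner axes [ 5.25 -6.26]
```

View pics/s11.png

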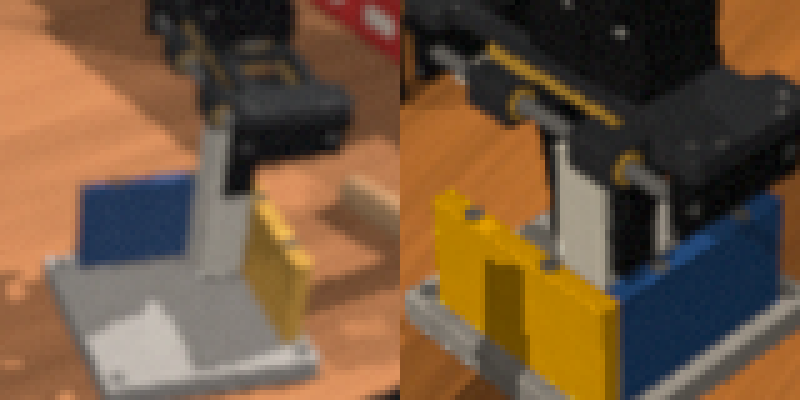

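Both fences are now loaded (+5.3 and −6.3 N). I seat the foot down the last millimetre and press a bit more.

Emit:
move_arm:
  commands:
    - [1, 0.7, 0, 0, 0]
    - [1, 1.4, 0, 0, 0]
    - [1, 1.4, 0, 0, 0]
    - [1, 1.4, 0, 0, 0]
  newtons: 50

```text
time: 14.6
position: [0.5276, 0.3011, 0.1159]
tool_rot: [0.565, 0.424, -0.564, 0.427]
ft_force: [2.4, -9.3, 2.4]
grip_width: 0.0297
```

Emit:
move_arm:
  commands:
    - [1, 0, -1, -0.5, 0]
    - [1, 0, -1, -0.5, 0]
    - [1, 0, -1, -0.5, 0]

```text
time: 14.85
position: [0.5276, 0.3012, 0.1159]
tool_rot: [0.565, 0.423, -0.564, 0.428]
ft_force: [4.4, -11.2, 1.1]
grip_width: 0.0297
```

```bash
python3 s.py s12
```

```text
14.85 [0.5276 0.3012 0.1159] [  4.4 -11.2   1.1] 0.029671249557235515
yaw -15.999679721256568 [ 0.0055 -0.0043 -1.    ]
rel home in corner axes mm [0.3 1.3] force corner axes [ 7.38 -9.52]
```

Emit:
move_arm:
  commands:
    - [1, 1, 0, 0, 0]
    - [1, 1, 0, 0, 0]
    - [1, 1, 0, 0, 0]
    - [1, 1, 0, 0, 0]

```text
time: 15.28
position: [0.5276, 0.3012, 0.1155]
tool_rot: [0.565, 0.423, -0.564, 0.428]
ft_force: [3.2, -10.4, 4.1]
grip_width: 0.0303
```

Emit:
move_arm:
  commands:
    - [1, 0, 0, 0, 0]
    - [1, 0, 0, 0, 0]
    - [1, 0, 0, 0, 0]
    - [1, 0, 0, 0, 0]
    - [1, 0, 0, 0, 0]
    - [1, 0, 0, 0, 0]

```text
time: 15.78
position: [0.5276, 0.3012, 0.1155]
tool_rot: [0.565, 0.423, -0.564, 0.428]
ft_force: [3.2, -11.8, 3.5]
grip_width: 0.0298
```

```bash
python3 w.py w13; python3 s.py s13
```

```text
15.7833 [0.52761303 0.30115278 0.11550194] [ 0.34  0.67  1.59 -0.01  0.88  0.62] 0.001
[[ 0.006  0.961 -0.276]
 [-0.004 -0.276 -0.961]
 [-1.     0.007  0.003]]
15.8333 [0.5276 0.3011 0.1155] [  2.7 -11.3   3.6] 0.02955398421209047
yaw -16.003438093103796 [ 0.0056 -0.0043 -1.    ]
rel home in corner axes mm [0.2 1.3] force corner axes [  5.75 -10.1 ]
```

View pics/w13.png

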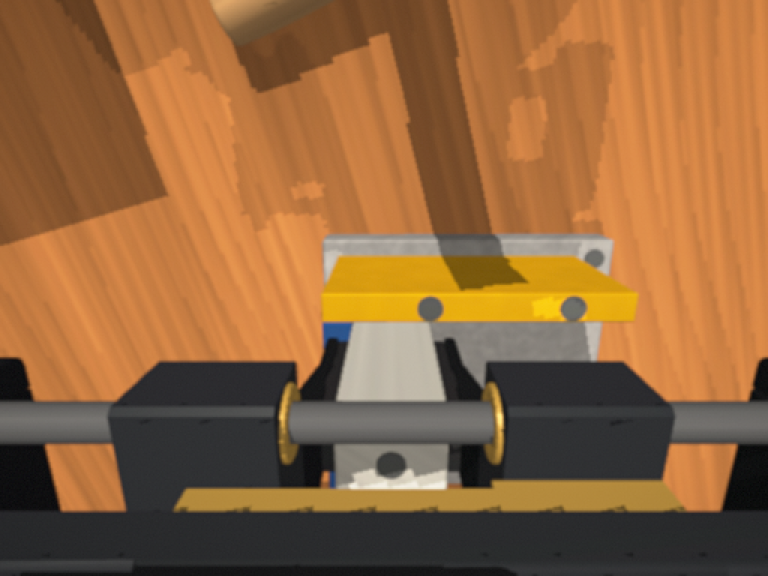

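View pics/s13.png

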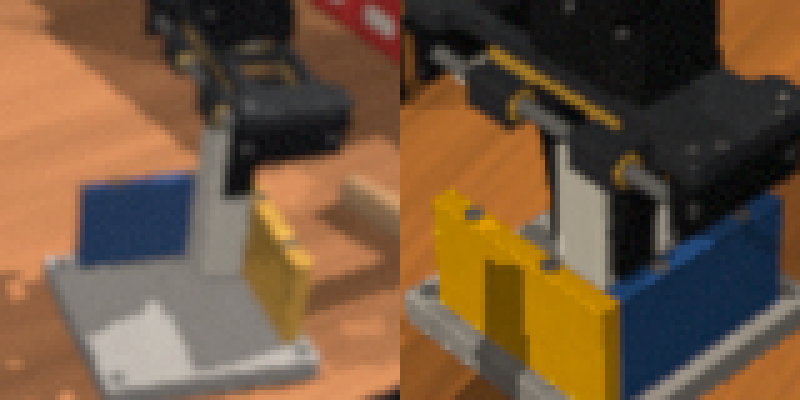

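The dot is still at (391,464), so the bar has not turned in the grip. It sits flush along yellow's front edge and square to it. I add a little more push towards blue for margin, then settle.

Emit:
move_arm:
  commands:
    - [1, 0, -1, 0, 0]
    - [1, 0, -2, 0, 0]
    - [1, 0, -2, 0, 0]
    - [1, 0, -2, 0, 0]
    - [1, 0, -2, 0, 0]
    - [1, 0, -2, 0, 0]
    - [1, 0, -2, 0, 0]
    - [1, 0, -2, 0, 0]

```text
time: 16.6
position: [0.5274, 0.3012, 0.1155]
tool_rot: [0.566, 0.422, -0.563, 0.429]
ft_force: [6.9, -13.2, 2.3]
grip_width: 0.03
```

```bash
python3 s.py s14
```

```text
16.6 [0.5274 0.3012 0.1155] [  6.9 -13.2   2.3] 0.02999324708875415
yaw -15.976709774566306 [ 0.0091 -0.0048 -0.9999]
rel home in corner axes mm [0.1 1.3] force corner axes [ 10.24 -10.77]
```

```bash
python3 -c "
from rig import robot
print(robot.hand_in());o=robot.get_obs();print(o['time'],o['ft_force'],o['grip_width'])"
```

```text
the job is handed in; nothing more can be done
None
the job is handed in; nothing more can be done
```

I pulled the aluminium bar out of its end socket and set it upright on the plate. It is pressed into the corner against both fences, and I handed in at about 16.6 s, still gripping at 50 N. The hand-in gave no verdict.

**Last checks before hand-in**
- **Fence push:** the wrist force was about 10 N from the blue fence and 11 N from the yellow. Commanding another 2 mm towards blue moved the tool only about 0.1 mm and added about 4.5 N, so that contact is real.
- **Foot:** the tool height was 0.1155 m, against 0.1154 m when the foot first touched the plate.
- **Upright and square:** the tool was tilted about 0.01 rad. Its yaw was −16.0°, and the jig's was measured as −16.1°. The wrist picture, taken just before the final push, showed the bar had not turned in the grip.
- **Grip:** the opening was 30 mm, the width of the bar.

**What disagreed or was not checked**
- The side forces during the first slide came from friction on the plate, not fence contact, so I lifted slightly and pressed again.
- The wrist camera fitted better with a height correction of about 4 mm. The scene camera gave the jig's yaw as about 2° off the wrist view. I relied on the wrist view and on contact.
- I saw the wood and black bars in place just after lifting the aluminium bar. I took no final picture of the holder or the rest of the bench.

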